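Ratchet check of the stand-mounted locking forceps

ROBOT

A 6-joint arm with a two-finger parallel gripper is mounted at the origin on a cart in front of the work surface, level with it; the furniture and walls round the work are solid. World frame = base frame: x ahead of the robot, y to its left, z up, the work surface at z = 0. Lengths are in m, angles in rad, forces in N, time in s.
With the tool pointing down it reaches from about 0.375 to 0.9 m from the base axis. Payload 3.1 kg.
Tool frame: the origin (TCP) lies between the finger pads; the fingertips stand manip.finger_overhang ahead of it and the grasp point (between the pads) lies 5 mm behind it (manip.finger_overhang is the distance from the TCP to the fingertips, in m); z points along the fingers, y is the line along which they close (so a half turn about z gives the same grasp; the last joint's range is limited). The gripper opens to 85 mm and grips with 20 to 120 N. Pads are 22 mm wide; open, the fingers measure 114 mm over their backs; the gripper's body (76 mm by 85 mm) begins 54 mm behind the grasp point. The pads swing forward as they close: fully open they stand 13 mm farther back than shut.
Start: joints at [0.976, 0.527, 1.433, -0, 1.181, -0.178], TCP at [0.253, 0.571, 0.245] pointing down, gripper open.
Joint ranges: [-3.08, 3.08], [-0.75, 2.2], [0.22, 2.44], [-1.43, 4.57], [0, 2.65], [-2.85, 2.85]. Speed limits (rad/s): [2.79, 2.79, 3.14, 3.14, 3.14, 3.14].

INTERFACE

Orientations are given as a unit quaternion [x, y, z, w].
In Python, from station import manip gives the robot as it stands.
- The arm moves only by the tool drive_tool, never from a script. Its argument "plan" is a list of rows, each a list of 7 numbers: the shift along the tool's x, y, z in m, then the turn, a rotation vector about the tool's x, y, z in degrees, then the opening, from -1 (shut) to 1 (fully open). In form: [[x, y, z, wx, wy, wz, gripper], ...]. A call has 1 to 10 rows; each row shifts and turns the commanded pose from where the row before left it, along the tool's axes as they then stand; what a row does not reach is not made up. A row lasts 1/10 s, in which the tool goes at most 50 mm and 8.59 degrees, less where a joint would pass 70% of its speed; a pose out of reach is approached as far as the arm can. A call is refused whole if a number of a shift passes 0.05 or a number of a turn 8.59, either way. A call with a gripper value outside its range is refused whole. The fingers move at their own pace and stop on an object; "newtons" is the grip in N (left out, the last holds). Time passes only in rows, so rows that do not move let the fingers close. It gives the time, the measured TCP pose, the force, the opening and the grip force at its end, in the units of the state.
- manip.sense(): the state, without advancing time (a new reading comes with each control period).
- manip.snapshot(name): name is "side" or "top" or "wrist"; returns a dict with "image" (400x640x3 uint8, red, green, blue), "z_map" (400x640 float32, m along the optical axis (not along the pixel's ray), 0 where there is no reading), "fov_y" (degrees; the focal length in pixels is half the picture's height over the tangent of half this angle, whatever the lens; pixels are square), "cx", "cy" (the principal point, pixels), "extrinsics" (4x4, takes a point from camera to world coordinates); the wrist camera has in their place "mount" (4x4, takes a point from camera to tool coordinates, whose origin is the TCP and whose axes are the flange's). Camera axes: x right, y up, looking along -z (the intrinsics and any distortion apply to the point x, -y, -z); pixel columns grow to the right and rows downward; lengths in m; the calibration is good to about 2 mm. A picture is of the moment at which its call begins: read the wrist's pose just before it.
- manip.sign_off(): hands the job in; it is judged then, once.
The state is a dict: "t": time; "q": joint angles; "qd": joint speeds; "tau": joint torques, N m; "tcp_pos": TCP position; "tool_rot": TCP orientation; "force": force on the tool from outside, world axes, zero at the start; "ft_torque": the same for the moment, N m; "finger_gap": opening from 0.0 (shut) to 1.0 (fully open); "gripper_force": force on a finger pad.
Only numpy, scipy, OpenCV 4.12 (cv2) and the standard library are available. Lean on these libraries where they do the work, as an engineer would, in place of code of your own. Each camera call takes 0.05 s, during which the arm holds its last target. There are 200 camera calls.

TASK

Check the ratchet of the locking forceps on the bench stand: gently squeeze the handles together until the ratchet has caught on its second, last click, and let go to see that it stays locked by itself for a second or so. Then unlock it by gently pressing the free handle's ring down, out of the plane of the handles, let it spring fully open, and take the hand away. Do not force the handles, and leave the tape roll, the brass fitting and the small bottle beside it where they are.

Things in the scene. Friction and masses are not known exactly. Their poses are not given: they have to be found in the camera images.
- clamp_stand: Grey foot plate (90x74x12 mm, fixed), its pillar carrying level locking forceps (scissor-like, steel, 145 mm). Hand-set and not measured: their plane is 66 to 94 mm above the bench, and they are turned up to 0.06 rad either way from the stand's x. Origin: bench level, pillar axis = forceps pivot. +x: along the jaws; the rings lie to -x, 90 mm from the pivot, in free air. z up.
- fixed_ring_foot (a point): Bench-level point at (-90, -11, 0) mm in the stand's frame, below the centre of the fixed handle's finger ring if the forceps are not turned (turned, the ring is up to 5.5 mm off in y). This handle, on the -y side, is rigid with the stand. Each ring: 6 mm round steel bar, 20 mm wide in y, 28 mm long in x. Touch gives its true place.
- free_ring_foot (a point): Point at (-90, 11, 0) mm in the stand's frame, below the centre of the free ring (size and plane as the fixed one) when fully closed and the forceps not turned. Fully open, it is about 24 mm further to +y. Its shank is springy downwards: at the ring 2 N at first touch, 5 N at a stop about 6 mm down, some 1 N more while the teeth rub; the teeth are clear after 4 mm.
- clamp_handle (a joint): Swing of the free (+y) handle about the upright pivot, rad. 0: closed hard stop, 42 mm over both rings; 0.27: open stop, 66 mm. Sprung open, 2 N (open) to 3 N (closed) at the ring. It catches first at 0.11 to 0.175, second and last at 0.01 to 0.075 (hand-set, not measured), and stays when let go. Passing a tooth takes 7 to 9 N at the ring; above 20 N strains it.
- ratchet_foot (a point): Bench-level point below the ratchet at (-60, 3, 0) mm in the stand's frame: a cross bar between the shanks hooks under the fixed handle's toothed plate (2 teeth, 3 mm high, 6 mm apart). Finger friction can keep a pressed-down ring from swinging open: let the hand follow it towards +y before coming up, else the teeth catch again.
- roll: Small tape reel, 44 mm across, 15 mm high, lying flat near the stand; origin under its centre. A bystander.
- hose_fitting: Brass hose fitting, 18 x 38 x 16 mm, lying near the stand; origin under its centre. A bystander.
- small_bottle: Small glass bottle with screw cap, 34 mm across, 69 mm high, standing beyond the stand's jaws; origin under its centre. A bystander.

How it is judged:
On the way:
1. the handles stay locked on the second tooth, untouched, for 0.6 s (value of joint clamp_handle below 0.093 rad and contact force between each of the arm, the fingers and clamp_stand below 0.1 N), for 0.6 s.
At the end, for the whole second after the job is handed in: After having stayed locked on the second tooth, untouched (joint clamp_handle below 0.093 for 0.6 s), the free handle has been released and stands open (joint above 0.24), touched by nothing (value of joint clamp_handle above 0.24 rad and contact force between the fingers and clamp_stand below 0.1 N).
It fails at once if the free handle is strained with more than 20 N (contact force between the fingers and clamp_handle above 20 N).
It fails at once if the forceps are forced with more than 40 N in all (contact force between the fingers and clamp_stand above 40 N).
It fails at once if a bystander is moved by more than 15 mm (distance of any of roll, hose_fitting, small_bottle from where it was at the start of the episode above 0.015 m).
It also fails if it takes over 40 s, if anything falls off the work surface, if the arm or the gripper's body presses on something with over 40 N, if the wrist force passes 120 N, or if a joint passes its speed limit or range.

## Working session

There is one attempt and no reset: what is moved stays moved. The work goes in short steps, Python scripts to look and compute and a tool call to move; the robot and the scene stay as the last step left them, time stands still between calls to the robot, and variables do not carry over. Pictures are saved under pics/ and viewed, at most 10 in all, crops included, and the job is handed in when it is done.

Besides the shell and the picture viewer there is one more tool, called after "Request:" as name(argument=value, ...) on one line, values as JSON. drive_tool: Moves the arm, as the interface text tells. Its arguments: {"type":"object","properties":{"plan":{"type":"array"},"newtons":{"type":"number"}},"required":["plan"]}

```bash
mkdir -p pics
cat > h.py <<'E'
import numpy as np,cv2
from station import manip
def snap(n,f):
    s=manip.sense();d=manip.snapshot(n);cv2.imwrite('pics/'+f+'.png',d['image'][:,:,::-1])
    np.savez('pics/'+f,**{k:v for k,v in d.items()},tcp=s['tcp_pos'],rot=s['tool_rot']);return d
def world(d,u,v,z=None,E=None):
    E=d['extrinsics'] if E is None else E
    f=200/np.tan(np.radians(float(d['fov_y']))/2)
    r=np.array([(u-d['cx'])/f,-(v-d['cy'])/f,-1.])
    if z is None: return E[:3,:3]@(r*d['z_map'][int(v),int(u)])+E[:3,3]
    r=E[:3,:3]@r;o=E[:3,3];return o+r*(z-o[2])/r[2]
E
python3 - <<'E'
from h import *
for n in('top','side'):
    d=snap(n,n);print(n,[k for k in d],d['fov_y'],d['cx'],d['cy'],d['extrinsics'].round(3).tolist())
print(manip.sense(),manip.finger_overhang)
im=[cv2.imread('pics/%s.png'%n) for n in('top','side')]
E
```

```text
top ['image', 'z_map', 'fov_y', 'cx', 'cy', 'extrinsics'] 45.68719856560734 322.0752006142027 197.12263561654336 [[0.028, 0.992, -0.121, 0.478], [-1.0, 0.029, 0.009, -0.213], [0.012, 0.121, 0.993, 0.915], [0.0, 0.0, 0.0, 1.0]]
side ['image', 'z_map', 'fov_y', 'cx', 'cy', 'extrinsics'] 44.0676153259598 316.3238176338748 201.7907565590943 [[0.954, 0.169, -0.249, 0.386], [-0.301, 0.531, -0.792, -0.891], [-0.002, 0.83, 0.557, 0.57], [0.0, 0.0, 0.0, 1.0]]
{'t': 0.1, 'q': array([ 9.75501958e-01,  5.28385364e-01,  1.43378344e+00,  3.67780652e-06,
        1.18140808e+00, -1.78498189e-01]), 'qd': array([-0.00044791, -0.00092701, -0.00337851,  0.00029167, -0.0024132 ,
       -0.00161898]), 'tau': array([-2.11288284e-04, -4.43305886e+01, -1.78584981e+01, -2.22112876e-04,
        3.88432323e-03, -1.40989761e-05]), 'tcp_pos': array([0.25263675, 0.57098276, 0.24442103]), 'tool_rot': array([ 2.06893498e-01,  9.78362967e-01, -9.18138204e-04, -3.75914599e-04]), 'force': array([-0.90921633, -0.65628113,  0.73857807]), 'ft_torque': array([-0.00437594,  0.02469617, -0.03615722]), 'gripper_force': 0.0, 'finger_gap': 0.9979256028798908} 0.014
```

View pics/top.png

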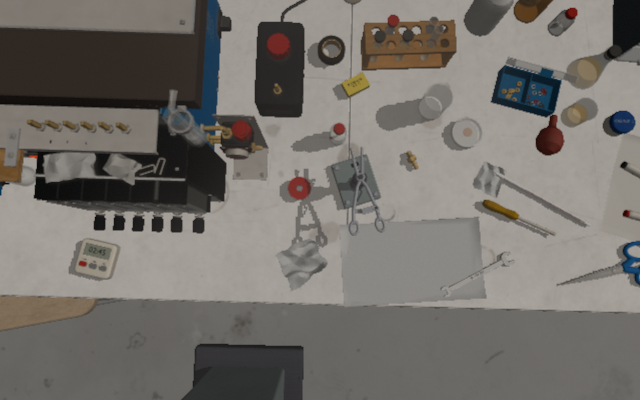

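View pics/side.png

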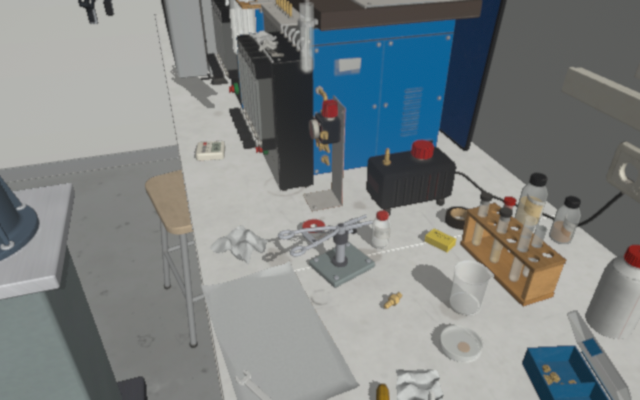

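The top view shows the stand plate around (356,182), the forceps rings at about (353,227) (left, free) and (380,225) (right, fixed). The red roll is at (299,188), the fitting at (412,160) and the bottle at (338,131). I'll zoom in and measure.

Run:
```python
from h import *
a=cv2.imread('pics/top.png')[140:250,320:430];b=cv2.imread('pics/side.png')[200:290,260:400]
c=np.hstack([cv2.resize(a,(400,400),interpolation=2),cv2.resize(b,(400,257),interpolation=2).__class__ and cv2.copyMakeBorder(cv2.resize(b,(400,257),interpolation=2),0,143,0,0,0)])
cv2.imwrite('pics/zoom.png',c)
d=np.load('pics/top.npz')
m=d['z_map'];f=200/np.tan(np.radians(float(d['fov_y']))/2)
P=[]
for v in range(140,250):
  for u in range(320,430):
    p=world(d,u,v);P.append((u,v,*p))
P=np.array(P);np.save('pics/P.npy',P)
q=P[(P[:,4]>.055)&(P[:,4]<.11)&(P[:,1]>195)]
print(len(q));
for v in range(196,240,3):
  r=q[q[:,1]==v]
  print(v,[(int(x[0]),*(x[2:]*1000).round().astype(int)) for x in r])
pl=P[(P[:,4]>.006)&(P[:,4]<.018)]
rect=cv2.minAreaRect((pl[:,2:4]*1000).astype(np.float32));print(rect)
```

```text
510
196 [(354, np.int64(583), np.int64(-276), np.int64(84)), (355, np.int64(583), np.int64(-278), np.int64(88)), (356, np.int64(582), np.int64(-279), np.int64(91)), (357, np.int64(583), np.int64(-281), np.int64(89)), (359, np.int64(583), np.int64(-285), np.int64(85)), (360, np.int64(583), np.int64(-287), np.int64(84)), (370, np.int64(583), np.int64(-304), np.int64(89)), (371, np.int64(583), np.int64(-306), np.int64(89)), (372, np.int64(583), np.int64(-307), np.int64(90))]
199 [(354, np.int64(577), np.int64(-276), np.int64(90)), (355, np.int64(577), np.int64(-278), np.int64(88)), (356, np.int64(577), np.int64(-280), np.int64(87)), (358, np.int64(578), np.int64(-283), np.int64(86)), (371, np.int64(578), np.int64(-306), np.int64(88)), (372, np.int64(578), np.int64(-307), np.int64(91)), (373, np.int64(578), np.int64(-309), np.int64(90)), (374, np.int64(578), np.int64(-311), np.int64(88))]
202 [(353, np.int64(572), np.int64(-275), np.int64(83)), (354, np.int64(572), np.int64(-276), np.int64(89)), (355, np.int64(572), np.int64(-278), np.int64(88)), (356, np.int64(572), np.int64(-280), np.i
[... 7120 characters left out ...]
.int64(91)), (358, np.int64(520), np.int64(-284), np.int64(86)), (359, np.int64(520), np.int64(-286), np.int64(85)), (380, np.int64(521), np.int64(-323), np.int64(87)), (381, np.int64(521), np.int64(-325), np.int64(86)), (382, np.int64(521), np.int64(-326), np.int64(87)), (383, np.int64(521), np.int64(-328), np.int64(87))]
235 [(352, np.int64(514), np.int64(-274), np.int64(87)), (353, np.int64(514), np.int64(-276), np.int64(88)), (354, np.int64(514), np.int64(-277), np.int64(90)), (355, np.int64(514), np.int64(-279), np.int64(90)), (356, np.int64(514), np.int64(-281), np.int64(90))]
238 []
((607.9948120117188, -327.56195068359375), (210.13584899902344, 166.93783569335938), 7.941123008728027)
```

View pics/zoom.png

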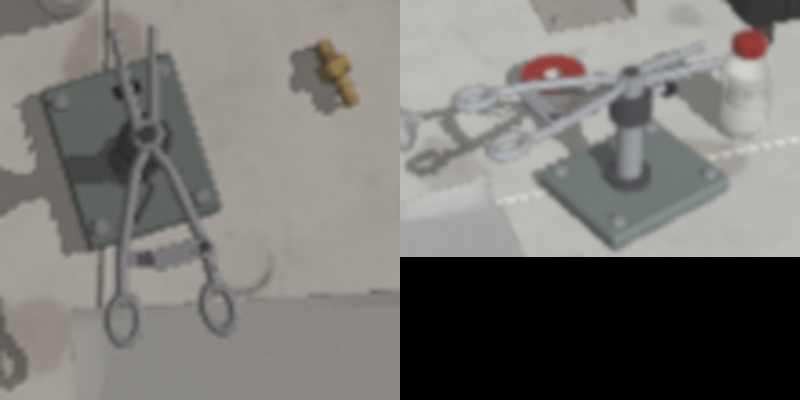

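The zoom shows the free ring (zoom 122,320) to the left and the fixed ring (217,308) to the right, both with bar tops near z = 88 mm. Next I'll check the travel path for obstacles.

Run:
```python
from h import *
d=np.load('pics/top.npz')
v,u=np.mgrid[0:400,0:640];f=200/np.tan(np.radians(float(d['fov_y']))/2)
z=d['z_map'];P=np.stack([(u-d['cx'])/f*z,-(v-d['cy'])/f*z,-z],-1)@d['extrinsics'][:3,:3].T+d['extrinsics'][:3,3]
P=P[z>0].reshape(-1,3)
for y in np.arange(.65,-.4,-.05):
  q=P[(abs(P[:,1]-y)<.025)]
  o=[]
  for h in(.05,.1,.15,.2):
    s=q[(q[:,2]>h)&(q[:,0]>.2)];o.append(round(float(s[:,0].min()),2) if len(s) else None)
  print(round(y,2),o)
q=P[(P[:,2]>.06)&(P[:,2]<.1)&(abs(P[:,1]+.29)<.06)&(abs(P[:,0]-.6)<.1)]
q=q[q[:,0]<.545]
for s in(q[q[:,1]>-.295],q[q[:,1]<-.305]): 
  s=s[s[:,0]<.541];print(np.median(s[:,2]),s.min(0),s.max(0))
```

```text
0.65 [None, None, None, None]
0.6 [None, None, None, None]
0.55 [None, None, None, None]
0.5 [None, None, None, None]
0.45 [None, None, None, None]
0.4 [None, None, None, None]
0.35 [0.65, None, None, None]
0.3 [0.64, None, None, None]
0.25 [None, None, None, None]
0.2 [0.56, 0.56, 0.56, 0.56]
0.15 [0.51, 0.51, 0.54, 0.54]
0.1 [0.51, 0.51, 0.54, 0.54]
0.05 [0.51, 0.51, 0.54, 0.54]
-0.0 [0.51, 0.51, 0.54, 0.54]
-0.05 [0.54, 0.54, 0.54, 0.54]
-0.1 [0.63, 0.63, 0.63, 0.65]
-0.15 [0.74, 0.74, None, None]
-0.2 [0.74, None, None, None]
-0.25 [0.51, None, None, None]
-0.3 [0.51, 0.85, None, None]
-0.35 [0.52, 0.86, None, None]
0.08835722907405819 [ 0.51411469 -0.28621633  0.08507729] [ 0.54057112 -0.26820188  0.09169766]
0.0884105982993037 [ 0.52078059 -0.33301759  0.08462506] [ 0.54012164 -0.31322777  0.09305168]
```

Request:
drive_tool(plan=[[0, 0, 0, 0, 0, -8, -1], [0, 0, 0, 0, 0, -8, -1], [0, 0, 0, 0, 0, -8, -1]], newtons=20)

```text
t: 0.4
tcp_pos: [0.2527, 0.5711, 0.2447]
tool_rot: [-0.004, 1.0, -0.001, -0.0]
force: [-0.5, 0.1, 0.5]
finger_gap: 0.513
gripper_force: 0.0
```

Request:
drive_tool(plan=[[-0.011, -0.042, 0, 0, 0, 0, -1], [-0.011, -0.042, 0, 0, 0, 0, -1], [-0.011, -0.042, 0, 0, 0, 0, -1], [-0.011, -0.042, 0, 0, 0, 0, -1], [-0.011, -0.042, 0, 0, 0, 0, -1], [-0.011, -0.042, 0, 0, 0, 0, -1], [-0.011, -0.042, 0, 0, 0, 0, -1], [-0.011, -0.042, 0, 0, 0, 0, -1], [-0.011, -0.042, 0, 0, 0, 0, -1], [-0.015, -0.042, 0, 0, 0, 0, -1]])

```text
t: 1.4
tcp_pos: [0.3672, 0.1501, 0.2452]
tool_rot: [-0.001, 1.0, -0.0, -0.0]
force: [0.6, -1.5, -0.6]
finger_gap: -0.0
gripper_force: 0.0
```

Request:
drive_tool(plan=[[-0.006, -0.04, 0, 0, 0, 0, -1], [-0.006, -0.04, 0, 0, 0, 0, -1], [-0.006, -0.04, 0, 0, 0, 0, -1], [-0.006, -0.04, 0, 0, 0, 0, -1], [-0.006, -0.04, 0, 0, 0, 0, -1], [-0.006, -0.04, 0, 0, 0, 0, -1], [-0.03, -0.04, 0, 0, 0, 0, -1], [-0.03, -0.04, 0, 0, 0, 0, -1], [-0.02, -0.03, 0, 0, 0, 0, -1], [0, 0, 0, 0, 0, 0, -1]])

```text
t: 2.4
tcp_pos: [0.4878, -0.203, 0.2452]
tool_rot: [0.001, 1.0, -0.002, 0.002]
force: [-0.7, 0.4, -0.3]
finger_gap: 0.002
gripper_force: 0.0
```

Request:
drive_tool(plan=[[-0.018, -0.01, 0.03, 0, 0, 0, -1], [-0.018, -0.012, 0.04, 0, 0, 0, -1], [0, 0, 0.04, 0, 0, 0, -1], [0, 0, 0.03, 0, 0, 0, -1], [0, 0, 0.017, 0, 0, 0, -1], [0, 0, 0, 0, 0, 0, -1], [0, 0, 0, 0, 0, 0, -1]])

```text
t: 3.1
tcp_pos: [0.5203, -0.2194, 0.0883]
tool_rot: [-0.001, 1.0, 0.0, -0.0]
force: [-0.1, -0.8, 1.1]
finger_gap: 0.003
gripper_force: 0.0
```

Run:
```python
from h import *
s=manip.sense();print(s['tcp_pos'],s['force'])
a=snap('top','t2')['image'][140:260,310:430];b=snap('side','s2')['image'][170:290,220:400]
cv2.imwrite('pics/z2.png',np.hstack([cv2.resize(a,(400,400),interpolation=2),cv2.resize(b,(400,400),interpolation=2)])[:,:,::-1])
```

```text
[ 0.52031691 -0.21940838  0.08833038] [-0.11899577 -0.84700532  1.11590269]
```

View pics/z2.png

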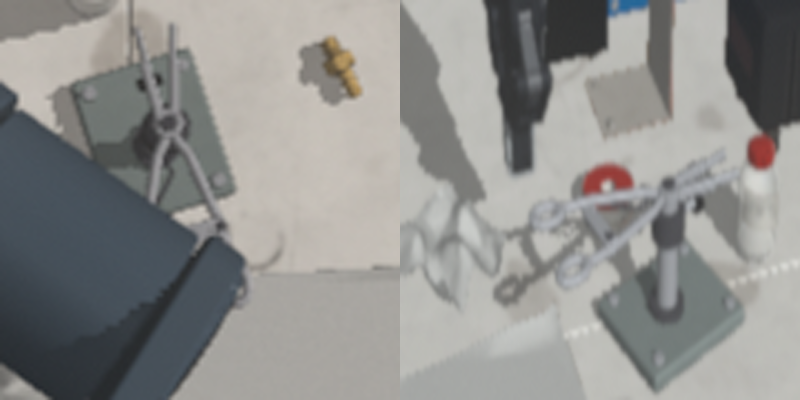

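The side view shows the shut fingertips (zoom 520,172) beyond the free ring (545,215), at its height and clear of it. I'll now push towards -y in small steps.

Request:
drive_tool(plan=[[-0.003, -0.01, 0, 0, 0, 0, -1], [0, -0.01, 0, 0, 0, 0, -1], [0, -0.004, 0, 0, 0, 0, -1], [0, -0.002, 0, 0, 0, 0, -1], [0, 0, 0, 0, 0, 0, -1]])

```text
t: 3.7
tcp_pos: [0.5235, -0.2465, 0.0884]
tool_rot: [-0.001, 1.0, -0.0, 0.0]
force: [0.2, -0.1, -0.3]
finger_gap: -0.002
gripper_force: 0.0
```

Request:
drive_tool(plan=[[0, -0.002, 0, 0, 0, 0, -1], [0, -0.002, 0, 0, 0, 0, -1], [0, 0, 0, 0, 0, 0, -1]])

```text
t: 4.0
tcp_pos: [0.5237, -0.2501, 0.0883]
tool_rot: [-0.001, 1.0, -0.0, 0.0]
force: [0.3, 0.0, 0.2]
finger_gap: -0.0
gripper_force: 0.0
```

Request:
drive_tool(plan=[[0, -0.002, 0, 0, 0, 0, -1], [0, -0.002, 0, 0, 0, 0, -1], [0, 0, 0, 0, 0, 0, -1]])

```text
t: 4.3
tcp_pos: [0.5236, -0.2538, 0.0882]
tool_rot: [-0.001, 1.0, 0.0, -0.0]
force: [0.3, 0.3, -0.7]
finger_gap: -0.003
gripper_force: 0.4
```

Request:
drive_tool(plan=[[0, -0.002, 0, 0, 0, 0, -1], [0, -0.002, 0, 0, 0, 0, -1], [0, 0, 0, 0, 0, 0, -1]])

```text
t: 4.6
tcp_pos: [0.5231, -0.2574, 0.0881]
tool_rot: [-0.001, 1.0, 0.001, -0.001]
force: [-0.4, 2.8, -0.3]
finger_gap: -0.003
gripper_force: 1.4
```

Request:
drive_tool(plan=[[0, -0.002, 0, 0, 0, 0, -1], [0, -0.002, 0, 0, 0, 0, -1], [0, 0, 0, 0, 0, 0, -1]])

```text
t: 4.9
tcp_pos: [0.5226, -0.2607, 0.0877]
tool_rot: [-0.001, 1.0, 0.001, -0.001]
force: [-0.6, 5.6, -0.0]
finger_gap: -0.0
gripper_force: 2.5
```

Request:
drive_tool(plan=[[0, -0.002, 0, 0, 0, 0, -1], [0, -0.001, 0, 0, 0, 0, -1], [0, 0, 0, 0, 0, 0, -1]])

```text
t: 5.2
tcp_pos: [0.5224, -0.2628, 0.0874]
tool_rot: [-0.001, 1.0, 0.002, -0.002]
force: [0.4, 7.2, -1.4]
finger_gap: -0.003
gripper_force: 3.4
```

Request:
drive_tool(plan=[[0, -0.001, 0, 0, 0, 0, -1], [0, 0, 0, 0, 0, 0, -1]])

```text
t: 5.4
tcp_pos: [0.5225, -0.2643, 0.0875]
tool_rot: [-0.001, 1.0, 0.002, -0.002]
force: [-2.1, 4.1, -1.0]
finger_gap: -0.0
gripper_force: 2.1
```

Request:
drive_tool(plan=[[0, -0.001, 0, 0, 0, 0, -1], [0, 0, 0, 0, 0, 0, -1]])

```text
t: 5.6
tcp_pos: [0.5224, -0.2658, 0.0876]
tool_rot: [-0.001, 1.0, 0.001, -0.002]
force: [-1.5, 4.4, -0.6]
finger_gap: 0.004
gripper_force: 2.0
```

Request:
drive_tool(plan=[[0, -0.001, 0, 0, 0, 0, -1], [0, 0, 0, 0, 0, 0, -1]])

```text
t: 5.8
tcp_pos: [0.5229, -0.2677, 0.0882]
tool_rot: [-0.001, 1.0, 0.0, -0.001]
force: [-2.5, 3.2, 1.6]
finger_gap: -0.0
gripper_force: 2.0
```

Request:
drive_tool(plan=[[0, -0.001, 0, 0, 0, 0, -1], [0, 0, 0, 0, 0, 0, -1]])

```text
t: 6.0
tcp_pos: [0.5229, -0.2685, 0.0882]
tool_rot: [-0.001, 1.0, 0.001, -0.001]
force: [-3.5, 5.0, 0.7]
finger_gap: -0.003
gripper_force: 2.2
```

Request:
drive_tool(plan=[[0, -0.001, 0, 0, 0, 0, -1], [0, 0, 0, 0, 0, 0, -1]])

```text
t: 6.2
tcp_pos: [0.5228, -0.2692, 0.0881]
tool_rot: [-0.001, 1.0, 0.001, -0.001]
force: [-2.8, 4.8, 1.3]
finger_gap: -0.001
gripper_force: 2.5
```

Request:
drive_tool(plan=[[0, -0.001, 0, 0, 0, 0, -1], [0, 0, 0, 0, 0, 0, -1]])

```text
t: 6.4
tcp_pos: [0.5228, -0.2699, 0.088]
tool_rot: [-0.001, 1.0, 0.001, -0.001]
force: [-2.8, 5.1, -0.2]
finger_gap: -0.0
gripper_force: 2.8
```

Request:
drive_tool(plan=[[0, -0.001, 0, 0, 0, 0, -1], [0, 0, 0, 0, 0, 0, -1]])

```text
t: 6.6
tcp_pos: [0.5227, -0.2706, 0.0879]
tool_rot: [-0.001, 1.0, 0.001, -0.001]
force: [-3.4, 5.7, 0.4]
finger_gap: -0.001
gripper_force: 3.0
```

Request:
drive_tool(plan=[[0, -0.001, 0, 0, 0, 0, -1], [0, 0, 0, 0, 0, 0, -1]])

```text
t: 6.8
tcp_pos: [0.5227, -0.2714, 0.0878]
tool_rot: [-0.001, 1.0, 0.002, -0.001]
force: [-1.8, 7.1, 0.7]
finger_gap: 0.002
gripper_force: 3.2
```

Request:
drive_tool(plan=[[0, -0.001, 0, 0, 0, 0, -1], [0, 0, 0, 0, 0, 0, -1]])

```text
t: 7.0
tcp_pos: [0.5226, -0.272, 0.0877]
tool_rot: [-0.001, 1.0, 0.002, -0.001]
force: [-2.0, 7.3, 0.5]
finger_gap: -0.005
gripper_force: 3.5
```

Request:
drive_tool(plan=[[0, -0.001, 0, 0, 0, 0, -1], [0, 0, 0, 0, 0, 0, -1]])

```text
t: 7.2
tcp_pos: [0.5226, -0.2727, 0.0876]
tool_rot: [-0.001, 1.0, 0.002, -0.001]
force: [-1.7, 7.2, -1.2]
finger_gap: -0.002
gripper_force: 3.8
```

Request:
drive_tool(plan=[[0, -0.001, 0, 0, 0, 0, -1], [0, 0, 0, 0, 0, 0, -1]])

```text
t: 7.4
tcp_pos: [0.5226, -0.2735, 0.0875]
tool_rot: [-0.001, 1.0, 0.003, -0.002]
force: [-1.2, 8.1, -0.9]
finger_gap: -0.0
gripper_force: 4.0
```

Request:
drive_tool(plan=[[0, -0.001, 0, 0, 0, 0, -1], [0, 0, 0, 0, 0, 0, -1]])

```text
t: 7.6
tcp_pos: [0.5237, -0.2771, 0.0884]
tool_rot: [-0.001, 1.0, -0.0, -0.0]
force: [-2.9, 2.9, 1.2]
finger_gap: -0.0
gripper_force: 1.8
```

Request:
drive_tool(plan=[[0, -0.001, 0, 0, 0, 0, -1], [0, 0, 0, 0, 0, 0, -1]])

```text
t: 7.8
tcp_pos: [0.5238, -0.2784, 0.0885]
tool_rot: [-0.001, 1.0, -0.0, 0.0]
force: [-2.3, 3.7, 1.1]
finger_gap: -0.001
gripper_force: 1.7
```

Request:
drive_tool(plan=[[0, 0, 0, 0, 0, 0, -1]])

```text
t: 7.9
tcp_pos: [0.5238, -0.2783, 0.0885]
tool_rot: [-0.001, 1.0, -0.0, 0.0]
force: [-2.0, 3.7, 0.9]
finger_gap: -0.0
gripper_force: 1.6
```

The force fell from 8.1 N to 2.9 N, so the second tooth has clicked. I'll let go and watch whether it stays locked.

Request:
drive_tool(plan=[[0, 0.002, 0, 0, 0, 0, -1], [0, 0.003, 0, 0, 0, 0, -1], [0, 0.005, 0, 0, 0, 0, -1], [0, 0.01, 0, 0, 0, 0, -1], [0, 0.015, 0, 0, 0, 0, -1], [0, 0, 0, 0, 0, 0, -1], [0, 0, 0, 0, 0, 0, -1], [0, 0, 0, 0, 0, 0, -1], [0, 0, 0, 0, 0, 0, -1], [0, 0, 0, 0, 0, 0, -1]])

```text
t: 8.9
tcp_pos: [0.5238, -0.2434, 0.0883]
tool_rot: [-0.001, 1.0, -0.0, 0.0]
force: [0.0, 0.1, -0.4]
finger_gap: 0.003
gripper_force: 0.0
```

Request:
drive_tool(plan=[[0, 0, -0.01, 0, 0, 0, -1], [0, 0, -0.01, 0, 0, 0, -1], [0, 0, -0.015, 0, 0, 0, -1], [0, 0, 0, 0, 0, 0, -1], [0, 0, 0, 0, 0, 0, -1], [0, 0, 0, 0, 0, 0, -1]])

```text
t: 9.5
tcp_pos: [0.5234, -0.2428, 0.1232]
tool_rot: [-0.001, 1.0, 0.0, -0.0]
force: [0.4, -0.9, 0.2]
finger_gap: 0.002
gripper_force: 0.0
```

Run:
```python
from h import *
s=manip.sense();print(s['t'],s['tcp_pos'],s['force'])
a=snap('wrist','w3')['image'];b=snap('side','s3')['image'][170:290,220:400]
cv2.imwrite('pics/z3.png',np.hstack([cv2.resize(a,(440,275)),cv2.resize(b,(360,275),interpolation=2)])[:,:,::-1])
d=np.load('pics/s3.npz')
v,u=np.mgrid[170:290,220:400];f=200/np.tan(np.radians(float(d['fov_y']))/2)
z=d['z_map'][170:290,220:400];P=np.stack([(u-d['cx'])/f*z,-(v-d['cy'])/f*z,-z],-1)@d['extrinsics'][:3,:3].T+d['extrinsics'][:3,3]
P=P.reshape(-1,3);q=P[(P[:,2]>.078)&(P[:,2]<.1)&(P[:,0]>.50)&(P[:,0]<.545)&(P[:,1]<-.26)&(P[:,1]>-.36)]
print(len(q));h,e=np.histogram(q[:,1],bins=np.arange(-.36,-.255,.004));print([(round(float(b),3),int(a)) for a,b in zip(h,e)])
```

```text
9.5 [ 0.52340416 -0.2427896   0.12316425] [ 0.40588264 -0.87200447  0.18225276]
238
[(-0.36, 0), (-0.356, 0), (-0.352, 0), (-0.348, 0), (-0.344, 0), (-0.34, 0), (-0.336, 9), (-0.332, 36), (-0.328, 15), (-0.324, 12), (-0.32, 32), (-0.316, 6), (-0.312, 2), (-0.308, 36), (-0.304, 25), (-0.3, 17), (-0.296, 40), (-0.292, 8), (-0.288, 0), (-0.284, 0), (-0.28, 0), (-0.276, 0), (-0.272, 0), (-0.268, 0), (-0.264, 0), (-0.26, 0)]
```

View pics/z3.png

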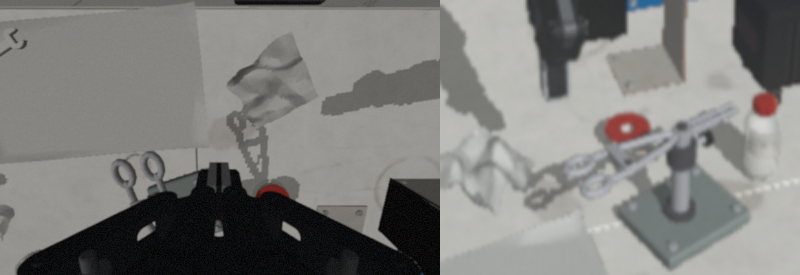

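The wrist and side views show the rings close together (wrist 123,172 and 152,165) with the hand clear, so it is locked. Depth puts the free ring at y -0.309 to -0.289. I'll press its outer half down.

Request:
drive_tool(plan=[[-0.002, -0.02, 0, 0, 0, 0, -1], [0, -0.02, 0, 0, 0, 0, -1], [0, -0.007, 0.005, 0, 0, 0, -1], [0, 0, 0.01, 0, 0, 0, -1], [0, 0, 0.002, 0, 0, 0, -1], [0, 0, 0, 0, 0, 0, -1], [0, 0, 0, 0, 0, 0, -1]])

```text
t: 10.3
tcp_pos: [0.5256, -0.2892, 0.106]
tool_rot: [-0.001, 1.0, 0.0, -0.0]
force: [0.1, -0.0, -0.3]
finger_gap: 0.002
gripper_force: 0.0
```

Request:
drive_tool(plan=[[0, 0, 0.002, 0, 0, 0, -1], [0, 0, 0, 0, 0, 0, -1]])

```text
t: 10.5
tcp_pos: [0.5258, -0.2896, 0.1044]
tool_rot: [-0.001, 1.0, -0.0, -0.0]
force: [0.7, 0.5, -0.2]
finger_gap: 0.003
gripper_force: 0.0
```

Request:
drive_tool(plan=[[0, 0, 0.002, 0, 0, 0, -1], [0, 0, 0, 0, 0, 0, -1]])

```text
t: 10.7
tcp_pos: [0.5261, -0.2899, 0.1026]
tool_rot: [-0.001, 1.0, -0.0, 0.0]
force: [0.4, 0.0, 2.5]
finger_gap: 0.004
gripper_force: 0.9
```

Request:
drive_tool(plan=[[0, 0, 0.001, 0, 0, 0, -1], [0, 0, 0, 0, 0, 0, -1]])

```text
t: 10.9
tcp_pos: [0.526, -0.29, 0.1017]
tool_rot: [-0.001, 1.0, -0.0, 0.0]
force: [-0.0, 0.7, 2.2]
finger_gap: 0.0
gripper_force: 1.6
```

Contact came at about z = 0.103. I'll go 4–5 mm further down.

Request:
drive_tool(plan=[[0, 0, 0.002, 0, 0, 0, -1], [0, 0, 0, 0, 0, 0, -1]])

```text
t: 11.1
tcp_pos: [0.5257, -0.2894, 0.0993]
tool_rot: [-0.001, 1.0, 0.001, -0.0]
force: [-0.2, 2.5, 3.5]
finger_gap: 0.003
gripper_force: 1.8
```

Request:
drive_tool(plan=[[0, 0, 0.002, 0, 0, 0, -1], [0, 0, 0, 0, 0, 0, -1]])

```text
t: 11.3
tcp_pos: [0.5257, -0.2893, 0.0971]
tool_rot: [-0.001, 1.0, 0.001, -0.0]
force: [0.9, 3.5, 4.6]
finger_gap: 0.003
gripper_force: 2.3
```

Request:
drive_tool(plan=[[0, 0, 0.001, 0, 0, 0, -1], [0, 0, 0, 0, 0, 0, -1]])

```text
t: 11.5
tcp_pos: [0.5257, -0.2896, 0.0962]
tool_rot: [-0.001, 1.0, 0.0, -0.0]
force: [0.5, 3.1, 4.6]
finger_gap: 0.002
gripper_force: 2.5
```

Request:
drive_tool(plan=[[0, 0.002, 0, 0, 0, 0, -1], [0, 0.002, 0, 0, 0, 0, -1], [0, 0.002, 0, 0, 0, 0, -1], [0, 0.002, 0, 0, 0, 0, -1], [0, 0.002, 0, 0, 0, 0, -1], [0, 0.002, 0, 0, 0, 0, -1], [0, 0.002, 0, 0, 0, 0, -1], [0, 0.002, 0, 0, 0, 0, -1]])

```text
t: 12.3
tcp_pos: [0.5263, -0.2754, 0.0967]
tool_rot: [-0.001, 1.0, -0.002, 0.001]
force: [-0.3, -2.8, 3.7]
finger_gap: -0.003
gripper_force: 2.3
```

Request:
drive_tool(plan=[[0, 0.002, 0, 0, 0, 0, -1], [0, 0.002, 0, 0, 0, 0, -1], [0, 0.002, 0, 0, 0, 0, -1], [0, 0.002, 0, 0, 0, 0, -1], [0, 0, 0, 0, 0, 0, -1]])

```text
t: 12.8
tcp_pos: [0.5259, -0.2659, 0.0964]
tool_rot: [-0.001, 1.0, -0.0, 0.0]
force: [0.3, -2.1, 4.8]
finger_gap: 0.001
gripper_force: 2.4
```

```bash
cat > r.py <<'E'
from h import *
import sys
n=sys.argv[1];s=manip.sense();print(s['t'],s['tcp_pos'],s['force'])
snap('side',n);d=np.load('pics/%s.npz'%n)
v,u=np.mgrid[170:290,220:400];f=200/np.tan(np.radians(float(d['fov_y']))/2)
z=d['z_map'][170:290,220:400];P=np.stack([(u-d['cx'])/f*z,-(v-d['cy'])/f*z,-z],-1)@d['extrinsics'][:3,:3].T+d['extrinsics'][:3,3]
P=P.reshape(-1,3);q=P[(P[:,2]>.072)&(P[:,2]<.1)&(P[:,0]>.50)&(P[:,0]<.545)&(P[:,1]<-.25)&(P[:,1]>-.36)]
h,e=np.histogram(q[:,1],bins=np.arange(-.34,-.255,.004));print([(round(float(b),3),int(a)) for a,b in zip(h,e)])
cv2.imwrite('pics/%s_z.png'%n,cv2.resize(d['image'][170:290,220:400,::-1],(720,480),interpolation=2))
E
python3 r.py s4
```

```text
12.8 [ 0.52591796 -0.26588732  0.09640004] [ 0.33000796 -2.1462366   4.7581704 ]
[(-0.34, 0), (-0.336, 12), (-0.332, 31), (-0.328, 18), (-0.324, 15), (-0.32, 28), (-0.316, 6), (-0.312, 0), (-0.308, 0), (-0.304, 0), (-0.3, 0), (-0.296, 0), (-0.292, 0), (-0.288, 36), (-0.284, 25), (-0.28, 57), (-0.276, 58), (-0.272, 24), (-0.268, 2), (-0.264, 5), (-0.26, 0)]
```

View pics/s4_z.png

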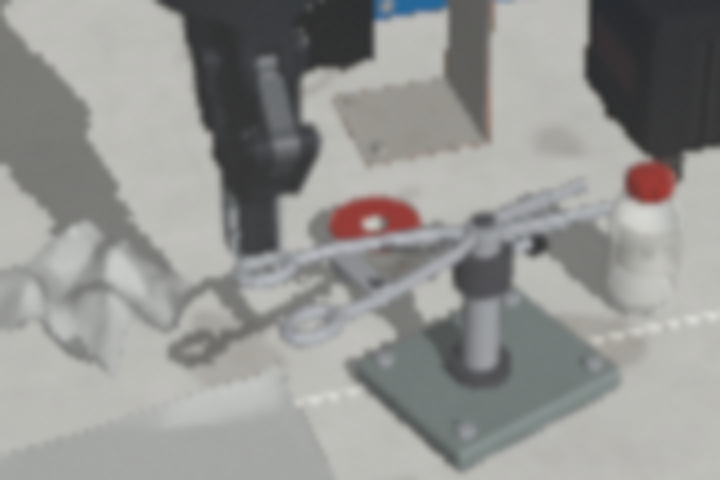

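The free ring (260,265) is fully open at y -0.288 to -0.268, apart from the fixed ring (315,325), and the finger is resting on it. I'll lift straight up and take the hand away.

Request:
drive_tool(plan=[[0, 0.001, -0.003, 0, 0, 0, -1], [0, 0.001, -0.005, 0, 0, 0, -1], [0, 0, -0.01, 0, 0, 0, -1], [0, 0, -0.03, 0, 0, 0, -1], [0, 0, -0.04, 0, 0, 0, -1], [0, 0.02, -0.02, 0, 0, 0, -1], [0, 0, 0, 0, 0, 0, -1], [0, 0, 0, 0, 0, 0, -1], [0, 0, 0, 0, 0, 0, -1]])

```text
t: 13.75
tcp_pos: [0.5247, -0.2434, 0.203]
tool_rot: [-0.001, 1.0, 0.001, -0.001]
force: [-0.9, 0.7, -0.5]
finger_gap: -0.001
gripper_force: 0.0
```

```bash
python3 r.py s5
```

```text
13.75 [ 0.5246769  -0.2433632   0.20302386] [-0.94879526  0.70090664 -0.48795758]
[(-0.34, 0), (-0.336, 9), (-0.332, 33), (-0.328, 20), (-0.324, 14), (-0.32, 31), (-0.316, 5), (-0.312, 0), (-0.308, 0), (-0.304, 0), (-0.3, 0), (-0.296, 0), (-0.292, 2), (-0.288, 29), (-0.284, 26), (-0.28, 21), (-0.276, 32), (-0.272, 14), (-0.268, 0), (-0.264, 0), (-0.26, 0)]
```

Run:
```python
from h import *
for n in('side','s2','s5'):
  d=np.load('pics/%s.npz'%n)
  v,u=np.mgrid[170:290,220:400];f=200/np.tan(np.radians(float(d['fov_y']))/2)
  z=d['z_map'][170:290,220:400];P=np.stack([(u-d['cx'])/f*z,-(v-d['cy'])/f*z,-z],-1)@d['extrinsics'][:3,:3].T+d['extrinsics'][:3,3]
  P=P.reshape(-1,3);q=P[(P[:,2]>.078)&(P[:,2]<.1)&(P[:,0]>.50)&(P[:,0]<.545)&(P[:,1]<-.262)&(P[:,1]>-.30)]
  print(n,len(q),q.mean(0),np.percentile(q[:,1],[2,50,98]))
s,t=[cv2.imread('pics/%s.png'%n).astype(int) for n in('s2','s5')]
D=abs(s-t).max(2);print('bottle',D[205:250,370:395].max(),'fitting',D[288:310,380:405].max(),'forceps',D[235:262,270:330].max())
```

```text
side 123 [ 0.52840859 -0.27892629  0.08755991] [-0.28723793 -0.27868006 -0.26991898]
s2 124 [ 0.52878625 -0.27889286  0.08747811] [-0.28658397 -0.2789491  -0.26993885]
s5 124 [ 0.52860526 -0.2790354   0.08757434] [-0.28696641 -0.27899725 -0.26967386]
bottle 4 fitting 3 forceps 3
```

The free ring is back exactly where it started, fully open, and the bottle and the fitting haven't moved. Handing in.

```bash
python3 -c "
from station import manip
print(manip.sign_off())"
```

```text
the job is handed in; nothing more can be done
None
```

The job is handed in (no verdict came back): the ratchet caught its second click at about 8 N and stayed locked with the hand clear for over a second; pressed down, it sprang fully open, the hand is away, and no bystander was touched.

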